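# Hold a plate incubator's sprung lid just under its balance point

### The arm

A 7-joint arm with a two-finger parallel gripper is mounted at the origin on the work surface. World frame = base frame: x ahead of the robot, y to its left, z up, the work surface at z = 0. Lengths are in m, angles in rad, forces in N, time in s.
With the tool pointing down it reaches from about 0.4 to 0.85 m from the base axis. Payload 4.5 kg.
Tool frame: the origin (TCP) lies at the very end of the fingers, on their centre line; the grasp point (between the pads) lies 19 mm behind it (r.grip_depth is the z of the grasp point in the tool frame, in m); z points along the fingers, y is the line along which they close (so a half turn about z gives the same grasp; the last joint's range is limited). The gripper opens to 88 mm and grips with 3 to 60 N. Pads are 18 mm wide; open, the fingers measure 123 mm over their backs; the gripper's body (75 mm by 187 mm) begins 45 mm behind the grasp point.
Start: joints at [1.212, 0.689, -0.195, 1.565, 0.157, 0.902, -0.215], TCP at [0.239, -0.577, 0.239] pointing down, gripper open.
Joint ranges: [-3.01, 3.01], [-0.46, 2.08], [-1.47, 1.51], [0.13, 2.56], [-1, 4.14], [0.04, 2.09], [-2.66, 2.66]. Speed limits (rad/s): [2.57, 2.57, 3.14, 3.14, 3.14, 3.14, 3.14].

### API

Orientations are given as a unit quaternion [x, y, z, w].
In Python, from plant import r, snapshot, camera_params gives the robot as it stands (r), with the cameras as plain functions.
- The arm moves only by the tool pendant, called after "Call:" in YAML: its name, and indented under it one key for each argument. Schema: {"type":"object","properties":{"motion":{"type":"array","items":{"type":"object","properties":{"finger_gap":{"type":"number"},"sx":{"type":"number"},"sy":{"type":"number"},"sz":{"type":"number"},"wx":{"type":"number"},"wy":{"type":"number"},"wz":{"type":"number"}},"additionalProperties":false,"required":["finger_gap"]},"minItems":1,"maxItems":10},"squeeze":{"type":"number"},"only":{"type":"string"},"quiet":{"type":"boolean"},"lines":{"type":"string"}},"required":["motion"],"additionalProperties":false}. motion is a list of rows, 1 to 10 of them, each an object with the fields finger_gap (the opening from 0.0 (shut) to 1.0 (fully open)), sx, sy, sz (the shift in fractions of the full range, 1 being 0.8 m), wx, wy, wz (a rotation vector in parts of the range, where 1.0 means pi rad); a field left out counts as zero (the opening has to be given); each row is the pose to reach, as a shift and turn from the pose commanded when the call began, along the tool's axes at that moment; what a row does not reach only later rows make up. A row lasts 1/10 s, in which the tool goes at most 0.05 m and 0.15 rad, less where a joint would pass 70% of its speed; a pose out of reach is approached as far as the arm can. The fingers move at their own pace and stop on an object; squeeze is the grip in N (left out, the last holds). Time passes only in rows, so rows that do not move let the fingers close. The tool returns the time, the measured TCP pose, the force, the opening and the grip force at its end. only (a regular expression) keeps the lines of the reply that match it, lines (a string "A,B") keeps lines A to B, and quiet returns only ok. A shift or turn number past 1, either way, is cut back to 1. Input that does not fit is refused with a message, and nothing moves.
- r.get_state(): the state, without advancing time (a new reading comes with each control period).
- snapshot(name): name is "side" or "top"; returns the picture (384x512x3 uint8, red, green, blue); there is no depth.
- camera_params(name): a dict with "fx", "fy", "cx", "cy" (pixels), "rvec" (rotation vector, rad) and "tvec" (3), from world to camera coordinates, as OpenCV has them. Camera axes: x right, y down, z forward; pixel columns grow to the right and rows downward; lengths in m; the calibration is good to about 2 mm. A picture is of the moment at which its call begins. camera_params takes no time and is no camera call.
- r.finish_job(): hands the job in; it is judged then, once.
The state is a dict: "clock": time; "q": joint angles; "qd": joint speeds; "joint_torque": joint torques, N m; "tool_pos": TCP position; "eef_rot": TCP orientation; "contact_force": force on the tool from outside, world axes, zero at the start; "moment": the same for the moment, N m; "opening": opening from 0.0 (shut) to 1.0 (fully open); "finger_force": force on a finger pad.
Only numpy, scipy, OpenCV 4.12 (cv2) and the standard library are available. Lean on these libraries where they do the work, as an engineer would, in place of code of your own. Each camera call takes 0.05 s, during which the arm holds its last target. There are 200 camera calls.

### The job

A colleague is about to adjust the springs of the plate incubator's lid and needs it held for him. First take the timer off the lid and set it down gently, face up, on the bench beside the incubator; then raise the lid, which has a bar at its front, until it is a little past its balance point and the springs would carry it, ease it back down, and finish while still holding it with the gripper just below the balance point, at most about 15 degrees under it, quite still, nothing else propping it. Never let the lid run away to its stop or slam, and leave the flask, tip box and bottle where they are.

Things in the scene. Friction and masses are not known exactly. Their poses are not given: they have to be found in the camera images.
- incubator: bench-top microplate incubator, off-white, fixed, 260 mm deep (x) by 280 mm wide (y). Origin: centre of its underside, on the bench; x points from its front (dark sloping control fascia, towards the robot) to the hinge at its back, z up. The shut lid's flat top is 119 mm above the bench; below the lid's bar there is free space down to the fascia, at most 76 mm above the bench.
- lid (a joint): the lid's opening angle, rad: 0 shut (level), stop at 1.70. Flat panel 272 mm wide, 191 deep, 18 thick, off-white frame, dark window, 0.9 kg, on two spring hinges at its back. Balance point 0.95: below, it falls shut by itself (1.4 N at the bar when shut, fading to 0 at the balance point); above, the springs throw it open (0.45 N at the bar at 1.1). Hardly any friction: it stays nowhere between.
- lid_handle (a point): middle of the steel bar at the lid's front: round, 12 mm diameter, along the incubator's y, 105 mm clear between its posts, centre line 45 mm ahead of the panel's edge, in the panel's plane, 250 mm from the hinge axis. Height above the bench: 110 mm shut, 300 mm at 0.86 rad, 313 mm at 0.95, 333 mm at 1.1. The point's axes turn with the lid. The bar can turn between the finger pads.
- lid_hinge (a point): middle of the lid's hinge axis, which runs along the incubator's y axis: 115 mm behind the incubator's origin along its x, 110 mm above the bench. It turns with the lid.
- timer: white digital bench timer lying flat on the lid at the start, 52 mm (its x) by 95 mm (its y) by 24 mm high, about 0.11 kg, grey display and five round grey buttons on its face. Origin: centre of its underside; z up.
- flask: culture flask lying flat, clear plastic with a screw cap, 153 mm (its x, cap at +x) by 84 mm by 36 mm high; a bystander beside the incubator. Origin: underside, under the middle of its length within 10 mm.
- tipbox: pipette-tip box, grey with a white lid, 122 mm (x) by 84 mm (y) by 67 mm high; a bystander beside the incubator. Origin: centre of its underside.
- bottle: amber screw-cap bottle, 72 mm diameter, 165 mm high, standing; a bystander beside the incubator. Origin: centre of its underside.

How it is judged:
By the outcome, as a careful person would: the job done as asked, in the order asked, and still so for the second after the job is handed in, while the arm keeps its last pose, push and grip.
It also fails if it takes over 58 s, if anything falls off the work surface, if the arm or the gripper's body presses on something with over 40 N, if the wrist force passes 120 N, or if a joint passes its speed limit or range.

## Working session

There is one attempt and no reset: what is moved stays moved. The work goes in short steps, Python scripts to look and compute and a tool call to move; the robot and the scene stay as the last step left them, time stands still between calls to the robot, and variables do not carry over. Pictures are saved under pics/ and viewed, at most 10 in all, crops included, and the job is handed in when it is done.

```bash
ls; mkdir -p pics
```

Run:
```python
from plant import r, snapshot, camera_params
import cv2
for n in("side","top"):
    cv2.imwrite(f"pics/{n}0.png",snapshot(n)[:,:,::-1]); print(camera_params(n))
s=r.get_state(); print(s, r.grip_depth)
```

```text
pics
plant.py
{'fx': 421.7027657002071, 'fy': 421.7027657002071, 'cx': 255.84226578750497, 'cy': 188.22449300182902, 'rvec': array([ 0.9466609 , -2.37702802,  1.13945673]), 'tvec': array([0.42522881, 0.32251977, 0.85450712])}
{'fx': 460.95082027466754, 'fy': 460.95082027466754, 'cx': 256.3089387557751, 'cy': 192.21501534031196, 'rvec': array([ 2.10086082, -2.15849887,  0.19573553]), 'tvec': array([0.03535849, 0.57515501, 1.02399234])}
{'clock': 0.1, 'q': array([ 1.21178374,  0.68988416, -0.19451721,  1.56619246,  0.15731562,
        0.90253477, -0.21511439]), 'qd': array([-0.00211151, -0.00120666, -0.00178534, -0.00232568,  0.00105019,
       -0.00020072,  0.00109707]), 'joint_torque': array([-3.35098666e-03, -5.28497994e+01, -1.27171163e+00, -1.53837937e+01,
       -5.26500097e-02,  2.02100302e-03,  6.73035993e-05]), 'tool_pos': array([ 0.23898451, -0.57690626,  0.23801281]), 'eef_rot': array([ 9.80767682e-01,  1.95177081e-01, -2.25521651e-04, -7.81427381e-04]), 'contact_force': array([ 0.1692896 , -0.83576236,  0.25710362]), 'moment': array([-0.00134439,  0.04394551,  0.02198661]), 'finger_force': 0.0, 'opening': 0.9974669174691517} -0.0187
```

View pics/side0.png

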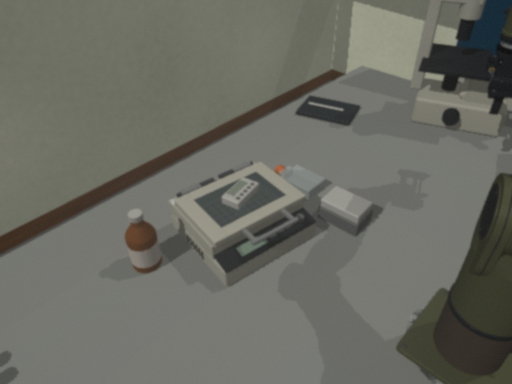

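View pics/top0.png

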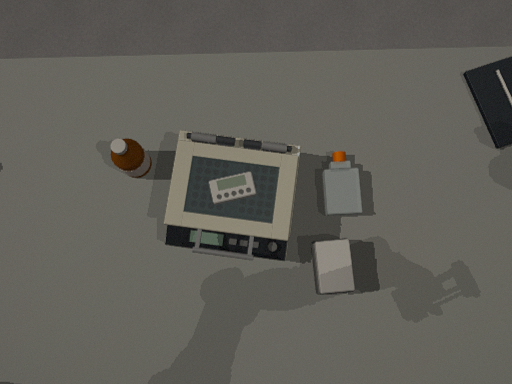

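The side view shows the incubator with the timer at about (240,192), the bar at about (270,228), the bottle at (142,245), the flask at (305,185) and the tip box at (345,208). In the top view the timer is at (233,187), the bar at (223,255), the bottle's base at about (135,165), the flask at (342,188) and the tip box at (334,266).

Create h.py:
```python
from plant import r, snapshot, camera_params
import cv2, numpy as np
from scipy.spatial.transform import Rotation as R
def cam(n):
    p=camera_params(n); K=np.array([[p['fx'],0,p['cx']],[0,p['fy'],p['cy']],[0,0,1]])
    return K,np.array(p['rvec'],float),np.array(p['tvec'],float)
def ray(n,uv):
    K,rv,t=cam(n); M=cv2.Rodrigues(rv)[0]
    d=M.T@np.linalg.inv(K)@np.array([uv[0],uv[1],1.]); return -M.T@t,d/np.linalg.norm(d)
def onz(n,uv,z):
    o,d=ray(n,uv); return o+d*(z-o[2])/d[2]
def proj(n,P):
    K,rv,t=cam(n); return cv2.projectPoints(np.array(P,float).reshape(-1,3),rv,t,K,None)[0].reshape(-1,2)
def tool(p,q=None):   # world displacement to p in tool axes, TCP
    s=r.get_state(); T=R.from_quat(s['eef_rot']); return T.inv().apply(np.array(p)-s['tool_pos'])
```

Run:
```python
from h import *
np.set_printoptions(precision=4,suppress=True)
im=cv2.imread('pics/top0.png'); 
c=cv2.resize(im[120:270,100:400],None,fx=2.6,fy=2.6,interpolation=cv2.INTER_CUBIC); cv2.imwrite('pics/topc.png',c)
hsv=cv2.cvtColor(im,cv2.COLOR_BGR2HSV)
# timer: bright inside the window
m=np.zeros(im.shape[:2],np.uint8); m[165:210,200:265]=(hsv[165:210,200:265,2]>110)*255
m=cv2.morphologyEx(m,cv2.MORPH_CLOSE,np.ones((7,7)))
cs=max(cv2.findContours(m,0,2)[0],key=cv2.contourArea); b=cv2.boxPoints(cv2.minAreaRect(cs)); print('timer px',b)
w=np.array([onz('top',p,.143) for p in b]); print(w,np.linalg.norm(np.diff(w,axis=0),axis=1),w.mean(0))
for k,uv,z in [('lid',(299,150),.119),('lid',(289,238),.119),('lid',(167,224),.119),('lid',(182,133),.119),('barL',(194,253),.11),('barR',(252,257),.11),('tb',(334,266),.067),('flask',(342,190),.036),('bottlecap',(119,147),.165)]: print(k,onz('top',uv,z))
print([ray(n,(0,0))[0] for n in('top','side')])
```

```text
timer px [[208.1685 180.7303]
 [250.1629 171.0393]
 [255.2191 192.9494]
 [213.2247 202.6404]]
[[0.5871 0.1228 0.143 ]
 [0.606  0.0324 0.143 ]
 [0.5579 0.0228 0.143 ]
 [0.5394 0.1125 0.143 ]] [0.0923 0.0491 0.0915] [0.5726 0.0726 0.143 ]
lid [ 0.6564 -0.0772  0.119 ]
lid [ 0.462  -0.0472  0.119 ]
lid [0.4993 0.2147 0.119 ]
lid [0.7027 0.1827 0.119 ]
barL [0.436  0.1579 0.11  ]
barR [0.4241 0.0333 0.11  ]
tb [ 0.4009 -0.1491  0.067 ]
flask [ 0.5786 -0.1835  0.036 ]
bottlecap [0.6606 0.3088 0.165 ]
[array([0.3847, 0.0272, 1.1099]), array([-0.0283,  0.6241,  0.7904])]
```

View pics/topc.png

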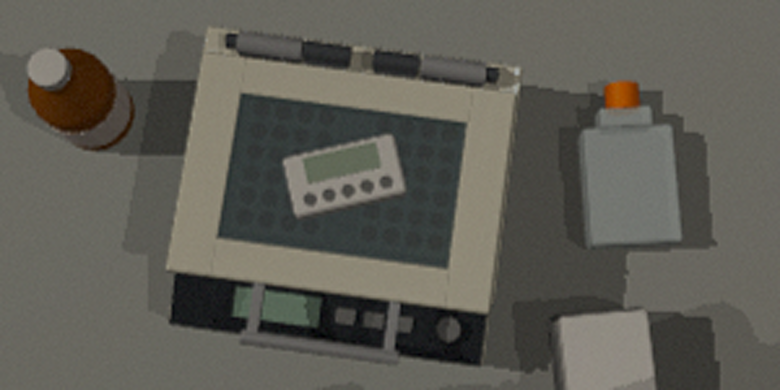

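The crop shows the timer face up, with its buttons facing the front. The bar runs from crop (243,340) to (398,358) and the lid's front edge from (167,270) to (492,312). The bench on the left (+y) in front of the bottle is free.

Run:
```python
from h import *
np.set_printoptions(precision=4,suppress=True)
f=lambda u,v:(100+u/2.6-.3,120+v/2.6-.3)
def seg(n,a,b,z):
    A,B=onz('top',f(*a),z),onz('top',f(*b),z); d=A-B; print(n,A,B,'len',np.linalg.norm(d),'psi',np.arctan2(-d[0],d[1]),'mid',(A+B)/2); return (A+B)/2
e=seg('front edge',(167,270),(492,312),.119)
b=seg('bar',(243,340),(398,358),.112)
seg('hinge line',(232,42),(495,75),.119)
seg('fascia bottom',(170,322),(482,364),.05)
psi=-.14; X=np.array([np.cos(psi),np.sin(psi),0]);Y=np.array([-X[1],X[0],0])
print('edge-bar along x',(e-b)@X)
bot=onz('top',(119,147),.165); print('bottle',bot)
bar=np.r_[b[:2],.11]
s=cv2.imread('pics/side0.png')
o=bar+.135*X; o[2]=0; print('origin',o)
def dr(P,c):
    p=proj('side',P); 
    for q in p: cv2.circle(s,tuple(np.int32(np.round(q*1))),1,c,-1)
dr([bar+.0525*Y,bar-.0525*Y,bar],(0,0,255))
dr([o+x*X+y*Y+[0,0,.119] for x in(-.09,.101) for y in(-.136,.136)],(0,255,0))
T=np.array([.5726,.0726,.143]); c,sn=np.cos(.207),np.sin(.207)
dr([T+x*np.array([c,sn,0])+y*np.array([-sn,c,0]) for x in(-.026,.026) for y in(-.0475,.0475)],(255,0,0))
dr([[bot[0],bot[1],.165],[bot[0],bot[1],0]],(0,255,255))
P=o-.10*X+.235*Y; print('place',P)
dr([P+x*X+y*Y for x in(-.026,.026) for y in(-.0475,.0475)],(255,0,255))
cv2.imwrite('pics/sidec.png',cv2.resize(s[140:300,100:380],None,fx=2.8,fy=2.8,interpolation=cv2.INTER_CUBIC))
```

```text
front edge [0.5004 0.2213 0.119 ] [ 0.4584 -0.0469  0.119 ] len 0.27146965901989956 psi -0.15549727157960544 mid [0.4794 0.0872 0.119 ]
bar [0.4414 0.1594 0.112 ] [0.4232 0.0317 0.112 ] len 0.12904837021688154 psi -0.14172046969681412 mid [0.4323 0.0955 0.112 ]
hinge line [0.6956 0.1672 0.119 ] [ 0.6603 -0.0575  0.119 ] len 0.22742869284037404 psi -0.15587958746699318 mid [0.678  0.0548 0.119 ]
fascia bottom [0.4624 0.2318 0.05  ] [ 0.4183 -0.0415  0.05  ] len 0.2768098231335331 psi -0.15984736331602195 mid [0.4404 0.0952 0.05  ]
edge-bar along x 0.04781834014683597
bottle [0.6606 0.3088 0.165 ]
origin [0.5659 0.0767 0.    ]
place [0.4997 0.3233 0.    ]
```

View pics/sidec.png

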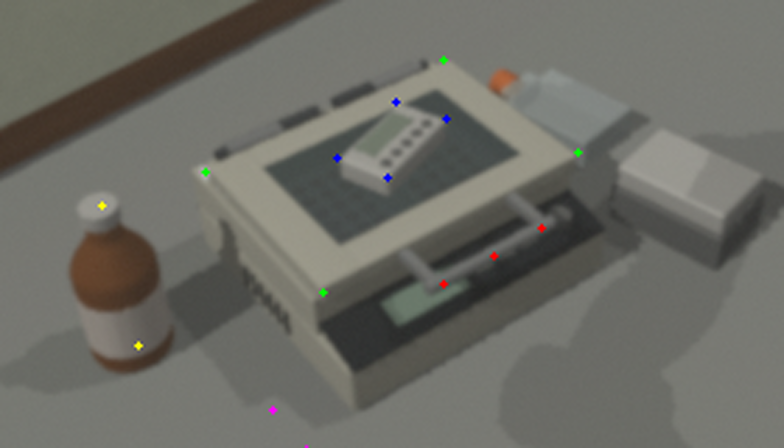

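Everything agrees: edge length 0.271 against 0.272, and edge to bar 0.048 against 0.045. Taking the edges and the bar together gives ψ≈-0.155, bar (0.434,0.095) and origin (0.567,0.074). Next I work out the move to above the timer.

Create go.py:
```python
import sys; from h import *
# go.py x y z theta -> shift/turn in current tool axes (tool down, tool x at angle theta)
x,y,z,th=map(float,sys.argv[1:])
s=r.get_state(); T=R.from_quat(s['eef_rot']); G=R.from_euler('z',th)*R.from_euler('x',np.pi)
print('d',np.round(tool([x,y,z]),4),'rot',np.round((T.inv()*G).as_rotvec(),4),'dist',np.linalg.norm(tool([x,y,z])))
```

```bash
python3 go.py .5726 .0726 .23 1.778
```

```text
d [ 0.5569 -0.4723  0.0087] rot [-1.4000e-03 -1.0000e-03 -1.3851e+00] dist 0.7302204345358674
```

The rows are not in the units I measure in: shifts go in shares of 0.8 m and turns go in shares of pi rad. I convert before sending: 0.32 m / 0.8 = 0.4, 0.05 m / 0.8 = 0.0625, -0.05 rad / 3.1416 = -0.0159.

Call:
pendant:
  motion:
    - {"finger_gap":1,"sx":0.025,"sy":-0.0213,"wz":-0.0159}
    - {"finger_gap":1,"sx":0.0625,"sy":-0.0525,"wz":-0.0414}
    - {"finger_gap":1,"sx":0.1063,"sy":-0.09,"wz":-0.07}
    - {"finger_gap":1,"sx":0.15,"sy":-0.125,"wz":-0.0987}
    - {"finger_gap":1,"sx":0.1938,"sy":-0.1638,"wz":-0.1273}
    - {"finger_gap":1,"sx":0.2375,"sy":-0.2,"wz":-0.156}
    - {"finger_gap":1,"sx":0.2813,"sy":-0.2375,"wz":-0.1846}
    - {"finger_gap":1,"sx":0.325,"sy":-0.275,"wz":-0.2133}
    - {"finger_gap":1,"sx":0.3688,"sy":-0.3125,"wz":-0.2419}
    - {"finger_gap":1,"sx":0.4,"sy":-0.3375,"wz":-0.2642}
  squeeze: 20

```text
clock: 1.1
tool_pos: [0.4326, -0.2021, 0.2388]
eef_rot: [0.817, 0.577, 0.0, -0.0]
contact_force: [0.1, -1.0, 0.2]
opening: 0.999
finger_force: 0.0
```

```bash
python3 go.py .5726 .0726 .23 1.778
```

```text
d [0.3057 0.04   0.0091] rot [ 3.000e-04 -1.200e-03 -5.485e-01] dist 0.30848398930704
```

Scaled: 0.303 m / 0.8 = 0.3788, 0.29 m / 0.8 = 0.3625, -0.548 rad / 3.1416 = -0.1744.

Call:
pendant:
  motion:
    - {"finger_gap":1,"sx":0.0438,"sy":0.0063,"wz":-0.0191}
    - {"finger_gap":1,"sx":0.0938,"sy":0.0125,"wz":-0.0414}
    - {"finger_gap":1,"sx":0.1438,"sy":0.0188,"wz":-0.0668}
    - {"finger_gap":1,"sx":0.1938,"sy":0.025,"wz":-0.0923}
    - {"finger_gap":1,"sx":0.2438,"sy":0.0313,"wz":-0.1178}
    - {"finger_gap":1,"sx":0.2938,"sy":0.0375,"wz":-0.1401}
    - {"finger_gap":1,"sx":0.3313,"sy":0.0438,"wz":-0.1592}
    - {"finger_gap":1,"sx":0.3625,"sy":0.0475,"sz":0.0063,"wz":-0.1719}
    - {"finger_gap":1,"sx":0.3788,"sy":0.05,"sz":0.0113,"wz":-0.1744}
    - {"finger_gap":1,"sx":0.3788,"sy":0.05,"sz":0.0113,"wz":-0.1744}

```text
clock: 2.1
tool_pos: [0.5723, 0.0673, 0.2289]
eef_rot: [0.632, 0.775, -0.0, -0.001]
contact_force: [0.4, -0.3, -0.5]
opening: 1.0
finger_force: 0.0
```

```bash
python3 go.py .5726 .0726 .1225 1.778
```

Run:
```python
from h import *
s=snapshot('top');c=snapshot('side')
cv2.imwrite('pics/a.png',np.hstack([cv2.resize(i[a:a+150,b:b+150],None,fx=2.6,fy=2.6,interpolation=2) for i,a,b in((s,120,150),(c,100,170))])[:,:,::-1])
```

```text
d [0.0051 0.0015 0.1064] rot [-0.0011 -0.001  -0.0054] dist 0.10652608203070824
```

View pics/a.png

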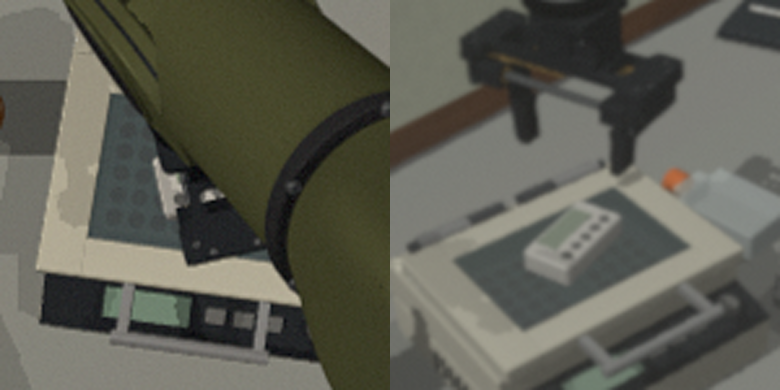

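The fingers straddle the timer, one on each side of its short dimension, with nothing in the way below. I descend and grip.

Scaled: 0.106 m / 0.8 = 0.1325, 0.105 m / 0.8 = 0.1313.

Call:
pendant:
  motion:
    - {"finger_gap":1,"sx":0.0025,"sy":0.0013,"sz":0.025}
    - {"finger_gap":1,"sx":0.0063,"sy":0.0013,"sz":0.0563}
    - {"finger_gap":1,"sx":0.0063,"sy":0.0013,"sz":0.0875}
    - {"finger_gap":1,"sx":0.0063,"sy":0.0013,"sz":0.1125}
    - {"finger_gap":1,"sx":0.0063,"sy":0.0013,"sz":0.125}
    - {"finger_gap":1,"sx":0.0063,"sy":0.0013,"sz":0.1313}
    - {"finger_gap":1,"sx":0.0063,"sy":0.0013,"sz":0.1325}
    - {"finger_gap":1,"sx":0.0063,"sy":0.0013,"sz":0.1325}
  squeeze: 15

```text
clock: 3.0
tool_pos: [0.5729, 0.0706, 0.1245]
eef_rot: [0.633, 0.774, 0.0, 0.0]
contact_force: [0.7, -0.5, 0.0]
opening: 0.999
finger_force: 0.0
```

Call:
pendant:
  motion:
    - {"finger_gap":0.6}
    - {"finger_gap":0.55}
    - {"finger_gap":0.5}
    - {"finger_gap":0.4}
    - {"finger_gap":0.3}
    - {"finger_gap":0.3}
    - {"finger_gap":0.3}
  squeeze: 15

```text
clock: 3.7
tool_pos: [0.5724, 0.0708, 0.1238]
eef_rot: [0.633, 0.774, -0.0, 0.0]
contact_force: [-0.8, 0.3, 1.6]
opening: 0.586
finger_force: 15.0
```

Scaled: -0.1 m / 0.8 = -0.125, -0.005 m / 0.8 = -0.0063.

Call:
pendant:
  motion:
    - {"finger_gap":0.2,"sz":-0.0063}
    - {"finger_gap":0.2,"sz":-0.0188}
    - {"finger_gap":0.2,"sz":-0.0375}
    - {"finger_gap":0.2,"sz":-0.0625}
    - {"finger_gap":0.2,"sz":-0.0875}
    - {"finger_gap":0.2,"sz":-0.1125}
    - {"finger_gap":0.2,"sz":-0.125}
    - {"finger_gap":0.2,"sz":-0.125}
  squeeze: 20

```text
clock: 4.5
tool_pos: [0.5733, 0.0711, 0.2254]
eef_rot: [0.633, 0.774, 0.001, 0.001]
contact_force: [-0.6, 0.6, -1.8]
opening: 0.589
finger_force: 20.0
```

```bash
python3 go.py .50 .322 .215 1.416
```

```text
d [ 0.2605 -0.0221  0.0103] rot [ 0.0033 -0.0006  0.3547] dist 0.2616070546394073
```

Scaled: 0.26 m / 0.8 = 0.325, 0.256 m / 0.8 = 0.32, 0.355 rad / 3.1416 = 0.113.

Call:
pendant:
  motion:
    - {"finger_gap":0.2,"sx":0.0125,"sy":-0.0013,"wz":0.0064}
    - {"finger_gap":0.2,"sx":0.0438,"sy":-0.0038,"wz":0.0159}
    - {"finger_gap":0.2,"sx":0.0875,"sy":-0.0075,"wz":0.0318}
    - {"finger_gap":0.2,"sx":0.1313,"sy":-0.0113,"wz":0.0477}
    - {"finger_gap":0.2,"sx":0.175,"sy":-0.015,"wz":0.0637}
    - {"finger_gap":0.2,"sx":0.2188,"sy":-0.0188,"wz":0.0796}
    - {"finger_gap":0.2,"sx":0.2625,"sy":-0.0225,"wz":0.0955}
    - {"finger_gap":0.2,"sx":0.3,"sy":-0.025,"wz":0.105}
    - {"finger_gap":0.2,"sx":0.32,"sy":-0.0275,"sz":0.0063,"wz":0.1114}
    - {"finger_gap":0.2,"sx":0.325,"sy":-0.0275,"sz":0.0125,"wz":0.113}

```text
clock: 5.5
tool_pos: [0.4973, 0.3239, 0.2127]
eef_rot: [0.758, 0.652, -0.0, -0.001]
contact_force: [-0.9, 0.2, -1.4]
opening: 0.588
finger_force: 20.0
```

```bash
python3 go.py .50 .322 .03 1.416
```

```text
d [-0.0015  0.0032  0.1827] rot [-0.0017 -0.0005  0.0039] dist 0.18276504302166666
```

Scaled: 0.19 m / 0.8 = 0.2375, 0.185 m / 0.8 = 0.2313.

Call:
pendant:
  motion:
    - {"finger_gap":0.2,"sz":0.0125}
    - {"finger_gap":0.2,"sz":0.0438}
    - {"finger_gap":0.2,"sz":0.0813}
    - {"finger_gap":0.2,"sz":0.1188}
    - {"finger_gap":0.2,"sz":0.1563}
    - {"finger_gap":0.2,"sz":0.1875}
    - {"finger_gap":0.2,"sz":0.2125}
    - {"finger_gap":0.2,"sz":0.2313}
    - {"finger_gap":0.2,"sz":0.2375}
    - {"finger_gap":0.2,"sz":0.2375}

```text
clock: 6.5
tool_pos: [0.4993, 0.3203, 0.023]
eef_rot: [0.76, 0.65, -0.001, 0.0]
contact_force: [0.3, 0.4, -1.0]
opening: 0.587
finger_force: 20.0
```

Run:
```python
from h import *
s=snapshot('top');c=snapshot('side')
cv2.imwrite('pics/b.png',np.hstack([cv2.resize(i[a:a+150,b:b+150],None,fx=2.6,fy=2.6,interpolation=2) for i,a,b in((s,120,60),(c,190,110))])[:,:,::-1])
```

```text
(no output)
```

View pics/b.png

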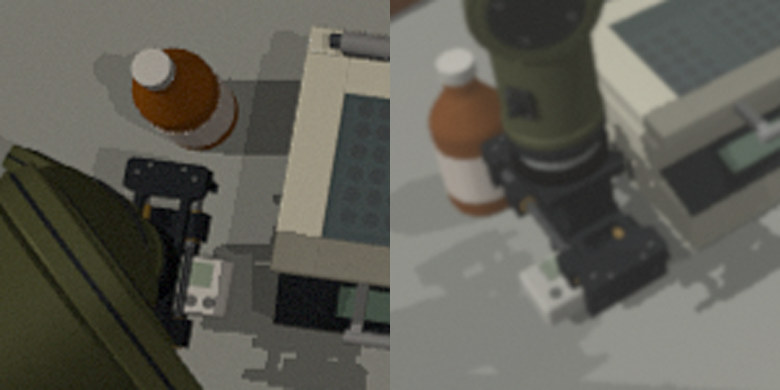

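The gripper and timer are clear of the bottle and the incubator. I lower the last 18 mm gently.

Scaled: 0.015 m / 0.8 = 0.0188, 0.014 m / 0.8 = 0.0175.

Call:
pendant:
  motion:
    - {"finger_gap":0.2,"sz":0.0038}
    - {"finger_gap":0.2,"sz":0.0075}
    - {"finger_gap":0.2,"sz":0.0113}
    - {"finger_gap":0.2,"sz":0.015}
    - {"finger_gap":0.2,"sz":0.0175}
    - {"finger_gap":0.2,"sz":0.0188}
    - {"finger_gap":0.2,"sz":0.0188}

```text
clock: 7.3
tool_pos: [0.4991, 0.3212, 0.0085]
eef_rot: [0.76, 0.65, -0.0, 0.0]
contact_force: [0.8, -0.1, -0.9]
opening: 0.593
finger_force: 20.0
```

Call:
pendant:
  motion:
    - {"finger_gap":0.2,"sz":0.0013}
    - {"finger_gap":0.2,"sz":0.0025}
    - {"finger_gap":0.2,"sz":0.0025}

```text
clock: 7.6
tool_pos: [0.4992, 0.3212, 0.0066]
eef_rot: [0.76, 0.65, -0.0, 0.0]
contact_force: [-0.5, 0.2, -0.8]
opening: 0.589
finger_force: 20.0
```

Scaled: 0.001 m / 0.8 = 0.0013, 0.0005 m / 0.8 = 0.0006.

Call:
pendant:
  motion:
    - {"finger_gap":0.2,"sz":0.0006}
    - {"finger_gap":0.2,"sz":0.0013}
    - {"finger_gap":0.2,"sz":0.0013}
    - {"finger_gap":0.2,"sz":0.0013}

```text
clock: 8.0
tool_pos: [0.4992, 0.3212, 0.0057]
eef_rot: [0.76, 0.65, -0.0, 0.0]
contact_force: [0.1, 0.9, -0.4]
opening: 0.584
finger_force: 20.0
```

Call:
pendant:
  motion:
    - {"finger_gap":0.2,"sz":0.0006}
    - {"finger_gap":0.2,"sz":0.0013}
    - {"finger_gap":0.2,"sz":0.0013}
    - {"finger_gap":0.2,"sz":0.0013}

```text
clock: 8.4
tool_pos: [0.4993, 0.3213, 0.0049]
eef_rot: [0.76, 0.65, 0.0, 0.0]
contact_force: [0.2, -1.0, 3.2]
opening: 0.588
finger_force: 20.0
```

Contact (+3.2 N): the timer is on the bench. I release it and lift off.

Scaled: -0.18 m / 0.8 = -0.225, -0.14 m / 0.8 = -0.175.

Call:
pendant:
  motion:
    - {"finger_gap":0.65}
    - {"finger_gap":0.75}
    - {"finger_gap":0.85}
    - {"finger_gap":0.9}
    - {"finger_gap":0.9,"sz":-0.0125}
    - {"finger_gap":0.9,"sz":-0.0375}
    - {"finger_gap":0.9,"sz":-0.075}
    - {"finger_gap":0.9,"sz":-0.125}
    - {"finger_gap":0.9,"sz":-0.175}
    - {"finger_gap":0.9,"sz":-0.225}

```text
clock: 9.4
tool_pos: [0.499, 0.321, 0.187]
eef_rot: [0.76, 0.65, 0.0, 0.0]
contact_force: [0.4, 1.2, -0.1]
opening: 0.902
finger_force: 0.0
```

```bash
python3 go.py .434 .095 .2 1.416
```

```text
d [-0.2334 -0.0293 -0.013 ] rot [ 0.0002 -0.0001 -0.    ] dist 0.23555243875261805
```

Scaled: -0.233 m / 0.8 = -0.2913, -0.222 m / 0.8 = -0.2775.

Call:
pendant:
  motion:
    - {"finger_gap":0.7,"sx":-0.0188,"sy":-0.0025,"sz":-0.0125}
    - {"finger_gap":0.6,"sx":-0.0563,"sy":-0.0075,"sz":-0.0163}
    - {"finger_gap":0.5,"sx":-0.1063,"sy":-0.0125,"sz":-0.0163}
    - {"finger_gap":0.45,"sx":-0.1563,"sy":-0.0188,"sz":-0.0163}
    - {"finger_gap":0.45,"sx":-0.2063,"sy":-0.025,"sz":-0.0163}
    - {"finger_gap":0.45,"sx":-0.25,"sy":-0.0313,"sz":-0.0163}
    - {"finger_gap":0.45,"sx":-0.2775,"sy":-0.035,"sz":-0.0163}
    - {"finger_gap":0.45,"sx":-0.2913,"sy":-0.0363,"sz":-0.0163}
    - {"finger_gap":0.45,"sx":-0.2913,"sy":-0.0363,"sz":-0.0163}
    - {"finger_gap":0.45,"sx":-0.2913,"sy":-0.0363,"sz":-0.0163}

```text
clock: 10.4
tool_pos: [0.4352, 0.0967, 0.1979]
eef_rot: [0.759, 0.651, 0.001, -0.0]
contact_force: [0.0, 0.8, 0.8]
opening: 0.451
finger_force: 0.0
```

```bash
python3 go.py .434 .095 .091 1.416
```

Run:
```python
from h import *
s=snapshot('top');c=snapshot('side')
cv2.imwrite('pics/c.png',np.hstack([cv2.resize(i[a:a+150,b:b+150],None,fx=2.6,fy=2.6,interpolation=2) for i,a,b in((s,150,110),(c,160,180))])[:,:,::-1])
```

```text
d [-0.002  -0.001   0.1069] rot [ 0.0009 -0.0014  0.0006] dist 0.10691220469226438
```

View pics/c.png

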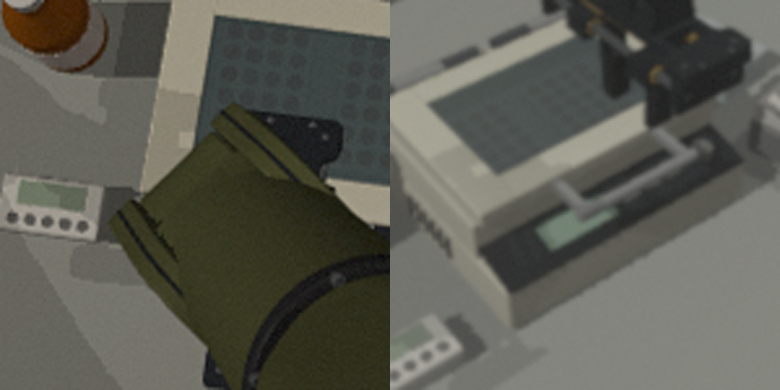

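The timer lies flat and face up, left of the incubator. In the side view the bar's middle is at about (274,230). I check that against my estimate.

Run:
```python
from h import *
for uv in((253.1,240),(295.4,219.6),(274.2,229.8)): print(onz('side',uv,.11))
print(proj('side',[.434,.095,.11]))
```

```text
[0.44959547 0.15235186 0.11      ]
[0.42317104 0.03567964 0.11      ]
[0.43681034 0.09560702 0.11      ]
[[275.28374066 230.24498108]]
```

They agree within 3 mm. I descend onto the bar and close on it.

Scaled: 0.106 m / 0.8 = 0.1325, 0.104 m / 0.8 = 0.13.

Call:
pendant:
  motion:
    - {"finger_gap":0.45,"sx":-0.0013,"sz":0.025}
    - {"finger_gap":0.45,"sx":-0.0013,"sz":0.0563}
    - {"finger_gap":0.45,"sx":-0.0013,"sz":0.0813}
    - {"finger_gap":0.45,"sx":-0.0013,"sz":0.1063}
    - {"finger_gap":0.45,"sx":-0.0013,"sz":0.1213}
    - {"finger_gap":0.45,"sx":-0.0013,"sz":0.13}
    - {"finger_gap":0.45,"sx":-0.0013,"sz":0.1325}
    - {"finger_gap":0.45,"sx":-0.0013,"sz":0.1325}
  squeeze: 8

```text
clock: 11.3
tool_pos: [0.4347, 0.0951, 0.0917]
eef_rot: [0.759, 0.651, 0.0, 0.0]
contact_force: [0.3, -0.5, 1.4]
opening: 0.449
finger_force: 0.0
```

Call:
pendant:
  motion:
    - {"finger_gap":0.3}
    - {"finger_gap":0.2}
    - {"finger_gap":0.15}
    - {"finger_gap":0.05}
    - {"finger_gap":0.05}
    - {"finger_gap":0.05}
    - {"finger_gap":0.05}
  squeeze: 8

```text
clock: 12.0
tool_pos: [0.4327, 0.0947, 0.0917]
eef_rot: [0.759, 0.651, -0.001, -0.001]
contact_force: [-5.1, 1.5, 2.3]
opening: 0.128
finger_force: 7.8
```

Gripped: the opening is 11.3 mm on a 12 mm bar. A force of -5 N along the incubator's x says the bar sits about 2 mm nearer the front than commanded, so I correct that and start along the arc, dy=0.25(1-cos a), dz=-0.25 sin a, with firmer grip.

Scaled: -0.002 m / 0.8 = -0.0025, -0.001 m / 0.8 = -0.0013.

Call:
pendant:
  motion:
    - {"finger_gap":0.05,"sy":-0.0013}
    - {"finger_gap":0.05,"sy":-0.0025}
    - {"finger_gap":0.05,"sy":-0.0025}
    - {"finger_gap":0.05,"sy":-0.0025}
  squeeze: 25

```text
clock: 12.4
tool_pos: [0.4327, 0.0947, 0.0918]
eef_rot: [0.76, 0.65, 0.0, 0.0]
contact_force: [-1.7, 0.1, 2.3]
opening: 0.119
finger_force: 24.6
```

Call:
pendant:
  motion:
    - {"finger_gap":0.05,"sz":-0.005}
    - {"finger_gap":0.05,"sy":0.0004,"sz":-0.0156}
    - {"finger_gap":0.05,"sy":0.0016,"sz":-0.0313}
    - {"finger_gap":0.05,"sy":0.0035,"sz":-0.0468}
    - {"finger_gap":0.05,"sy":0.0063,"sz":-0.0621}
    - {"finger_gap":0.05,"sy":0.008,"sz":-0.0698}
    - {"finger_gap":0.05,"sy":0.0098,"sz":-0.0774}
    - {"finger_gap":0.05,"sy":0.0098,"sz":-0.0774}
    - {"finger_gap":0.05,"sy":0.0098,"sz":-0.0774}

```text
clock: 13.3
tool_pos: [0.4404, 0.0935, 0.1535]
eef_rot: [0.76, 0.65, 0.0, 0.0]
contact_force: [0.6, -0.5, -1.2]
opening: 0.117
finger_force: 24.9
```

Scaled: -0.0793 m / 0.8 = -0.0991, -0.0688 m / 0.8 = -0.086.

Call:
pendant:
  motion:
    - {"finger_gap":0.05,"sy":0.0013,"sz":-0.005}
    - {"finger_gap":0.05,"sy":0.0043,"sz":-0.015}
    - {"finger_gap":0.05,"sy":0.0093,"sz":-0.0298}
    - {"finger_gap":0.05,"sy":0.0149,"sz":-0.0444}
    - {"finger_gap":0.05,"sy":0.0214,"sz":-0.0585}
    - {"finger_gap":0.05,"sy":0.0285,"sz":-0.0725}
    - {"finger_gap":0.05,"sy":0.0364,"sz":-0.086}
    - {"finger_gap":0.05,"sy":0.0449,"sz":-0.0991}
    - {"finger_gap":0.05,"sy":0.0449,"sz":-0.0991}
    - {"finger_gap":0.05,"sy":0.0449,"sz":-0.0991}

```text
clock: 14.3
tool_pos: [0.4782, 0.0874, 0.2337]
eef_rot: [0.76, 0.65, 0.002, 0.001]
contact_force: [6.2, -2.0, -6.1]
opening: 0.114
finger_force: 25.2
```

Run:
```python
from h import *
a=.6
for b in np.arange(.65,1.09,.05): print(round(b,2),.25*(np.cos(a)-np.cos(b)).round(4),.25*(np.sin(b)-np.sin(a)).round(4))
c=snapshot('side'); cv2.imwrite('pics/d.png',cv2.resize(c[60:300,130:410],None,fx=2,fy=2)[:,:,::-1])
```

```text
0.65 0.007325 0.010125
0.7 0.015125 0.0199
0.75 0.0234 0.02925
0.8 0.03215 0.038175
0.85 0.04135 0.04665
0.9 0.050925 0.054675
0.95 0.060925 0.0622
1.0 0.07125 0.0692
1.05 0.08195 0.0757
```

View pics/d.png

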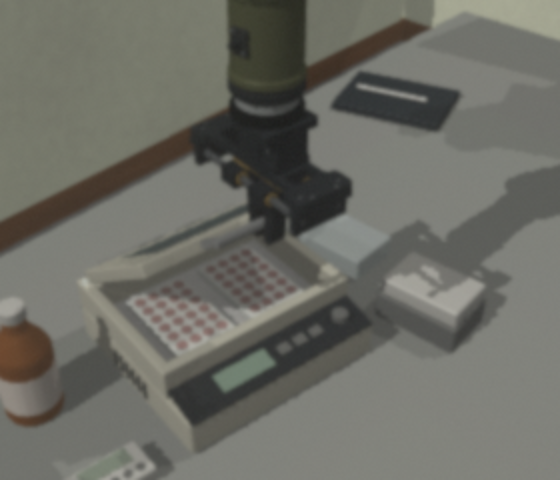

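The lid is held by the bar at about 0.60 rad and follows the tool. The +6/-6 N towards the hinge means I'm about 2 mm outside the arc, so I trim that in while continuing.

Scaled: -0.0455 m / 0.8 = -0.0569, 0.0435 m / 0.8 = 0.0544.

Call:
pendant:
  motion:
    - {"finger_gap":0.05,"sy":0.0025,"sz":0.0013}
    - {"finger_gap":0.05,"sy":0.0069,"sz":-0.0038}
    - {"finger_gap":0.05,"sy":0.0119,"sz":-0.0113}
    - {"finger_gap":0.05,"sy":0.0213,"sz":-0.0231}
    - {"finger_gap":0.05,"sy":0.0319,"sz":-0.035}
    - {"finger_gap":0.05,"sy":0.0425,"sz":-0.0463}
    - {"finger_gap":0.05,"sy":0.0488,"sz":-0.0516}
    - {"finger_gap":0.05,"sy":0.0544,"sz":-0.0569}
    - {"finger_gap":0.05,"sy":0.0544,"sz":-0.0569}
    - {"finger_gap":0.05,"sy":0.0544,"sz":-0.0569}

```text
clock: 15.35
tool_pos: [0.5195, 0.0806, 0.2782]
eef_rot: [0.76, 0.65, 0.0, 0.001]
contact_force: [3.9, -2.9, -7.2]
opening: 0.11
finger_force: 25.2
```

Scaled: 0.0405 m / 0.8 = 0.0506, 0.032 m / 0.8 = 0.04.

Call:
pendant:
  motion:
    - {"finger_gap":0.05,"sy":0.0025,"sz":0.0025}
    - {"finger_gap":0.05,"sy":0.0081,"sz":-0.0025}
    - {"finger_gap":0.05,"sy":0.0144,"sz":-0.0075}
    - {"finger_gap":0.05,"sy":0.0206,"sz":-0.0125}
    - {"finger_gap":0.05,"sy":0.0269,"sz":-0.0169}
    - {"finger_gap":0.05,"sy":0.0335,"sz":-0.0215}
    - {"finger_gap":0.05,"sy":0.04,"sz":-0.0256}
    - {"finger_gap":0.05,"sy":0.0456,"sz":-0.0291}
    - {"finger_gap":0.05,"sy":0.0506,"sz":-0.0323}
    - {"finger_gap":0.05,"sy":0.0506,"sz":-0.0323}

```text
clock: 16.35
tool_pos: [0.5589, 0.0742, 0.3047]
eef_rot: [0.76, 0.65, -0.0, 0.001]
contact_force: [-2.9, -4.8, 4.1]
opening: 0.105
finger_force: 24.4
```

Call:
pendant:
  motion:
    - {"finger_gap":0.05}
    - {"finger_gap":0.05}
    - {"finger_gap":0.05}

```text
clock: 16.65
tool_pos: [0.5583, 0.0743, 0.3045]
eef_rot: [0.76, 0.65, -0.001, 0.0]
contact_force: [-3.2, -4.9, 3.8]
opening: 0.106
finger_force: 24.4
```

By height the angle is about 1.02 and by reach about 1.06, both past the balance point. I check the grip by camera.

Run:
```python
from h import *
c=snapshot('side')
psi=-.155;X=np.array([np.cos(psi),np.sin(psi),0]);Y=np.array([-X[1],X[0],0])
H=np.array([.4335,.095,.11])+.25*X
for a,co in((.95,(255,0,0)),(1.04,(255,255,0)),(1.13,(0,255,0))):
    u=-np.cos(a)*X+np.sin(a)*np.array([0,0,1])
    print(a,proj('side',[H+.25*u-.0585*Y,H+.25*u+.0585*Y,H+.205*u+.136*Y,H+.205*u-.136*Y]).round(1).tolist())
cv2.imwrite('pics/e.png',cv2.resize(c[90:210,180:340],None,fx=5,fy=5,interpolation=2)[:,:,::-1])
```

```text
0.95 [[267.1, 127.2], [223.4, 145.0], [187.0, 167.0], [285.6, 126.0]]
1.04 [[261.9, 119.1], [218.1, 136.3], [182.7, 159.8], [281.6, 119.8]]
1.13 [[256.4, 111.6], [212.6, 128.2], [178.4, 153.0], [277.3, 114.1]]
```

View pics/e.png

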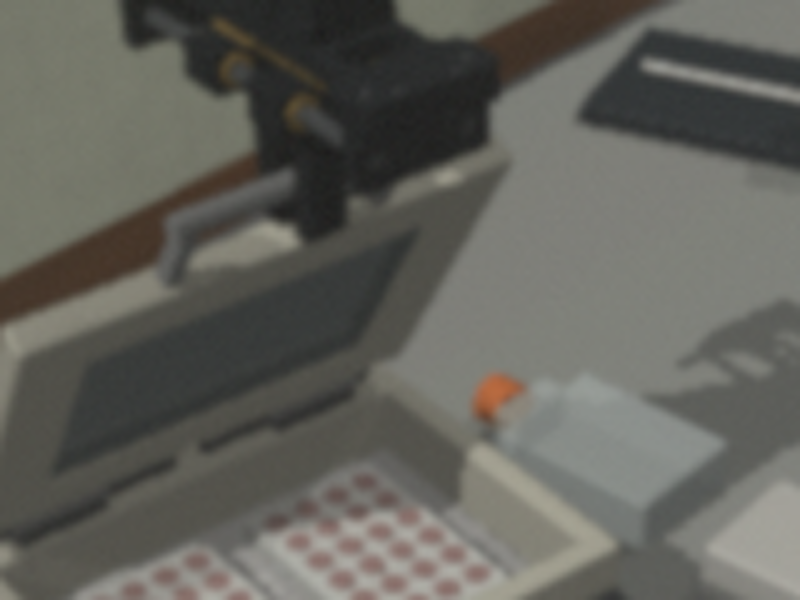

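The left end of the bar is at px (214,135) and the lid corner at (182,158), which matches about 1.05 rad: just past the balance point, firmly gripped. I ease it back to about 0.84.

Scaled: -0.0425 m / 0.8 = -0.0531, -0.0349 m / 0.8 = -0.0436.

Call:
pendant:
  motion:
    - {"finger_gap":0.05,"sx":-0.0013,"sy":-0.0038,"sz":0.0013}
    - {"finger_gap":0.05,"sx":-0.0025,"sy":-0.0098,"sz":0.0053}
    - {"finger_gap":0.05,"sx":-0.0025,"sy":-0.016,"sz":0.0095}
    - {"finger_gap":0.05,"sx":-0.0025,"sy":-0.0238,"sz":0.015}
    - {"finger_gap":0.05,"sx":-0.0025,"sy":-0.0313,"sz":0.0206}
    - {"finger_gap":0.05,"sx":-0.0025,"sy":-0.0375,"sz":0.0254}
    - {"finger_gap":0.05,"sx":-0.0025,"sy":-0.0436,"sz":0.0303}
    - {"finger_gap":0.05,"sx":-0.0025,"sy":-0.0488,"sz":0.0346}
    - {"finger_gap":0.05,"sx":-0.0025,"sy":-0.0519,"sz":0.0375}
    - {"finger_gap":0.05,"sx":-0.0025,"sy":-0.0531,"sz":0.0385}

```text
clock: 17.7
tool_pos: [0.5163, 0.0811, 0.2733]
eef_rot: [0.759, 0.651, 0.001, -0.0]
contact_force: [0.6, 5.8, 1.1]
opening: 0.1
finger_force: 24.6
```

Call:
pendant:
  motion:
    - {"finger_gap":0.05}
    - {"finger_gap":0.05}
    - {"finger_gap":0.05}
    - {"finger_gap":0.05}

```text
clock: 18.1
tool_pos: [0.5165, 0.0811, 0.2735]
eef_rot: [0.759, 0.651, 0.001, -0.0]
contact_force: [0.3, 5.2, 1.4]
opening: 0.106
finger_force: 24.6
```

Scaled: 0.001 m / 0.8 = 0.0013.

Call:
pendant:
  motion:
    - {"finger_gap":0.05,"sx":0.0013}
    - {"finger_gap":0.05,"sx":0.0013}
    - {"finger_gap":0.05,"sx":0.0013}
    - {"finger_gap":0.05,"sx":0.0013}
    - {"finger_gap":0.05,"sx":0.0013}
    - {"finger_gap":0.05,"sx":0.0013}

```text
clock: 18.7
tool_pos: [0.5165, 0.081, 0.2735]
eef_rot: [0.76, 0.65, 0.0, -0.0]
contact_force: [-0.4, 5.0, 2.2]
opening: 0.104
finger_force: 24.5
```

Run:
```python
from h import *
c=snapshot('side')
psi=-.155;X=np.array([np.cos(psi),np.sin(psi),0]);Y=np.array([-X[1],X[0],0])
H=np.array([.4335,.095,.11])+.25*X
for a in(.75,.84,.93):
    u=-np.cos(a)*X+np.sin(a)*np.array([0,0,1])
    print(a,proj('side',[H+.25*u+.0585*Y,H+.205*u+.136*Y]).round(1).tolist())
print(abs(r.get_state()['qd']).max())
cv2.imwrite('pics/f.png',cv2.resize(c[90:290,130:380],None,fx=3,fy=3,interpolation=2)[:,:,::-1])
```

```text
0.75 [[234.4, 166.0], [195.8, 184.1]]
0.84 [[229.6, 156.3], [192.0, 176.3]]
0.93 [[224.6, 147.0], [187.9, 168.6]]
0.0019006646110765694
```

View pics/f.png

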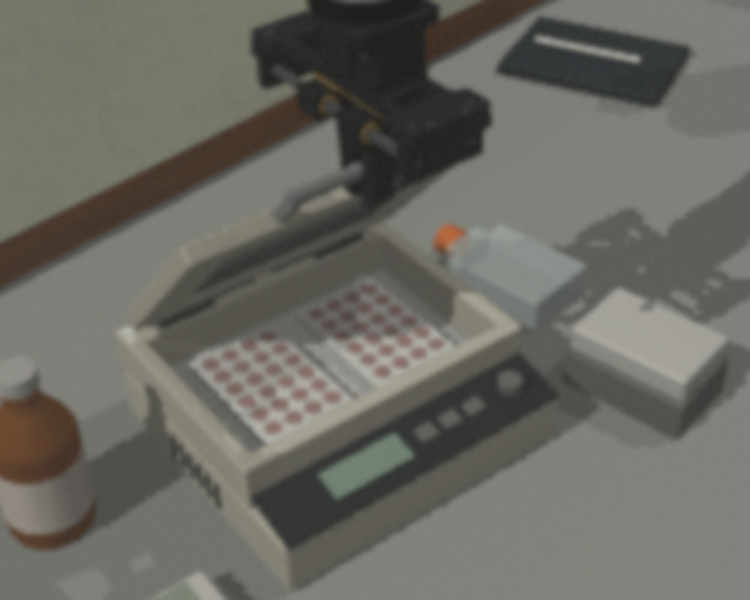

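The lid corner is at px (192,175), which matches about 0.85 rad. It is held by the bar and still, and the flask, tip box and bottle have not moved.

```bash
python3 -c "
from plant import r, snapshot, camera_params
print(r.finish_job())"
```

```text
the job is handed in; nothing more can be done
None
```

I handed the job in at about 19 s: the timer lies face up on the bench left of the incubator, and the lid went to about 1.05 rad, just past balance, then was eased back and is held still by its bar at about 0.85 rad (camera and arm estimates).

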